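Ready the bench balance for weighing out

TASK

Get the bench balance ready for weighing out a powder: swing its clear draught hood up and back by the handle bar until it falls over to the rear and stays open by itself, then stand the small beaker upright in the middle of the weighing pan, setting it down gently, and let go of it. With the beaker standing alone on the pan, press the wide tare key on the front and release it; leave the hood open, and leave the large beaker and the flask where they stand.

Things in the scene. Friction and masses are not known exactly. Their poses are not given: they have to be found in the camera images.
- balance: bench balance: white housing, 160 mm wide (y), 230 mm deep (x), fixed, at the robot's left with its front turned towards the robot. Origin on the bench under it; its +x points from its front to its back, z up. Sloping console with display and keys at x -115 to -40 mm, 30 to 50 mm high; behind it the housing, 50 mm high, to x +115 mm
- hood_hinge (a point): middle of the hood's hinge line, which runs along the balance's y; at (97, 0, 58) mm in the balance's frame; axes those of the balance
- hood (a joint): angle of the draught hood, rad: 0 shut, 1.78 open at the stop. Hollow box of clear sheet in a grey frame, open below, 132 mm wide, 142 mm deep from hinge to front sheet, 86 mm high, 0.25 to 0.4 kg. Let go below its balance point (0.97 rad) it falls shut; beyond 1.1 rad it falls back to the stop and stays. Free, slightly damped hinge
- bail (a point): middle of the hood's handle: a round steel bar, 10 mm thick, 80 mm long along the balance's y, its centre 34 mm in front of the hood's front sheet on an arm at each end. Shut: 94 mm over the bench, 40 mm free below it, 176 mm in front of and 36 mm above the hinge line. Opening, it goes up and back on a circle of 180 mm about the hinge. Axes turn with the hood
- pan_center (a point): centre of the upper face of the round steel weighing pan, 104 mm across, 61 mm over the bench, under the hood, at (22, 0, 61) mm in the balance's frame; axes those of the balance
- tare (a joint): how far the tare key is pressed, m: 0 up, 0.004 fully down, counts from 0.0025; spring key, 4 to 5 N
- tare_top (a point): centre of the tare key's top: a wide grey bar key, 60 mm (y) by 16 mm (x), on the sloping console, about 46 mm over the bench, pressed down; it lies below the shut hood's handle bar, about 18 mm farther to the front and 26 mm to the right of its middle. The small round power key beside it does not move
- small_beaker: the small glass beaker, 52 mm across at the rim, 48 mm at the foot, 62 mm high, open at the top, 30 to 55 g; origin at the centre of its underside, z up. Stands on the bench in front of the two fraction collectors (up to 0.25 m high, one stands just right of the balance: carry the beaker round in front of it), in a row with the large beaker and the flask
- large_beaker: bystander: the large glass beaker, 68 mm across, 85 mm high; origin at the centre of its underside
- flask: bystander: conical glass flask, 67 mm across the foot, 112 mm high; origin at the centre of its underside
- pan: the round steel weighing pan itself, fixed to the balance, 4 mm thick, delicate: do not lean on it (well under 15 N); origin at the centre of its underside

How it is judged (in metres and radians):
On the way, in this order (a step that is already met when the one before it is completed fails the run):
1. the hood lies open against its stop with nothing holding it (value of joint hood above 1.55 rad and contact force between balance and the arm below 0.05 N and contact force between balance and the fingers below 0.05 N), for 0.3 s.
2. the small beaker stands alone, upright in the middle of the pan (horizontal distance between small_beaker and pan_center below 0.02 m and z of small_beaker in the frame of pan_center between -0.004 and 0.004 m and angle between small_beaker's own z axis and vertical below 0.1 rad and contact force between small_beaker and the fingers below 0.05 N and linear speed of small_beaker below 0.02 m/s and value of joint hood above 1.5 rad), for 0.3 s.
3. the tare key is pressed while the beaker stands there alone (all of step 2 and value of joint tare above 0.0025 m), for 0.05 s.
At the end, for the whole second after the job is handed in: the hood is open beyond 1.5 rad on its own, the small beaker stands at rest and upright (within 0.1 rad) on the pan with its centre within 20 mm of the pan's centre, let go, and the tare key is up again (all of step 2 and value of joint tare below 0.001 m); the robot touches nothing.
It fails at once if the small beaker is dropped on to the pan (still moving faster than 0.4 m/s within 20 mm of it) (horizontal distance between small_beaker and pan_center below 0.06 m and z of small_beaker in the frame of pan_center between -0.02 and 0.02 m and linear speed of small_beaker above 0.4 m/s).
It fails at once if the weighing pan is loaded with more than 15 N (contact force between pan and anything else above 15 N).
It fails at once if the large beaker is moved by more than 30 mm or knocked over (distance of large_beaker from where it was at the start of the episode above 0.03 m or angle between large_beaker's own z axis and vertical above 0.4 rad).
It fails at once if the flask is moved by more than 30 mm or knocked over (distance of flask from where it was at the start of the episode above 0.03 m or angle between flask's own z axis and vertical above 0.4 rad).
It also fails if it takes over 67 s, if anything falls off the work surface, if the arm or the gripper's body presses on something with over 40 N, if the wrist force passes 120 N, or if a joint passes its speed limit or range.

ROBOT

A 6-joint arm with a two-finger parallel gripper is mounted at the origin on a cart in front of the work surface, level with it; the furniture and walls round the work are solid. World frame = base frame: x ahead of the robot, y to its left, z up, the work surface at z = 0. Lengths are in mm, angles in rad, forces in N, time in s.
With the tool pointing down it reaches from about 250 to 800 mm from the base axis. Payload 8.5 kg.
Tool frame: the origin (TCP) lies at the very end of the fingers, on their centre line; the grasp point (between the pads) lies 19 mm behind it; z points along the fingers, y is the line along which they close (so a half turn about z gives the same grasp; the last joint's range is limited). The gripper opens to 85 mm and grips with 20 to 120 N. Pads are 22 mm wide; open, the fingers measure 114 mm over their backs; the gripper's body (76 mm by 85 mm) begins 54 mm behind the grasp point. The pads swing forward as they close: fully open they stand 13 mm farther back than shut.
Start: joints at [1.218, 0.238, -0.013, 1.319, 0, 1.571], TCP at [181.384, 492.624, 231.276] pointing down, gripper open.
Joint ranges: [-2.66, 2.66], [-1.03, 1.9], [-1.14, 1.46], [-1.82, 2.27], [-1.45, 1.34], [-3.14, 3.14]. Speed limits (rad/s): [2.22, 2.22, 2.79, 3.14, 3.14, 3.14].

INTERFACE

Orientations are given as a unit quaternion [x, y, z, w].
In Python, from plant import bot, cams, hand_in gives the robot as it stands. The module is installed in compiled form; this text tells all that it offers.
- The arm moves only by the tool play_rows, never from a script. Its arguments are lists of equal length, an entry for each row: "rotation": the turn, a rotation vector about the tool's x, y, z as a fraction of full scale, a list of three; "travel": the shift along the tool's x, y, z as a fraction of full scale, a list of three; "gripper": the opening, from -1 (shut) to 1 (fully open). A call has 1 to 5 rows; each row shifts and turns the commanded pose from where the row before left it, along the tool's axes as they then stand; what a row does not reach is not made up. Full scale, the value 1, is 100 cm for a shift and pi/2 rad for a turn. A row lasts 1/8 s, in which the tool goes at most 62.5 mm and 10.7 degrees, less where a joint would pass 70% of its speed; a pose out of reach is approached as far as the arm can. A call with a number of a shift or a turn outside -1 to 1 is refused whole. A call with a gripper value outside its range is refused whole. The fingers move at their own pace and stop on an object; "newtons" is the grip in N (left out, the last holds). Time passes only in rows, so rows that do not move let the fingers close. It gives the time, the measured TCP pose, the force, the opening and the grip force at its end, in the units of the state.
- bot.sense(): the state, without advancing time (a new reading comes with each control period).
- cams.capture(name): name is "side" or "top"; returns the picture (384x512x3 uint8, blue, green, red); there is no depth.
- cams.camera_info(name): a dict with "intrinsics" (3x3 intrinsics, pixels), "view" (4x4, takes a point from world to camera coordinates). Camera axes: x right, y up, looking along -z (the intrinsics and any distortion apply to the point x, -y, -z); pixel columns grow to the right and rows downward; lengths in mm; the calibration is good to about 2 mm. A picture is of the moment at which its call begins. camera_info takes no time and is no camera call.
- hand_in(): hands the job in; it is judged then, once.
The state is a dict: "time_s": time; "qpos": joint angles; "joint_vel": joint speeds; "tau": joint torques, N m; "eef_pos": TCP position; "orientation": TCP orientation; "contact_force": force on the tool from outside, world axes, zero at the start; "ft_torque": the same for the moment, N m; "grip_width": opening from 0.0 (shut) to 1.0 (fully open); "grip_force": force on a finger pad.
Only numpy, scipy, OpenCV 4.12 (cv2) and the standard library are available. Lean on these libraries where they do the work, as an engineer would, in place of code of your own. Each camera call takes 0.05 s, during which the arm holds its last target. There are 200 camera calls.

## Working session

There is one attempt and no reset: what is moved stays moved. The work goes in short steps, Python scripts to look and compute and a tool call to move; the robot and the scene stay as the last step left them, time stands still between calls to the robot, and variables do not carry over. Pictures are saved under pics/ and viewed, at most 10 in all, crops included, and the job is handed in when it is done.

Besides the shell and the picture viewer there is one more tool, called after "Call:" by a JSON object that holds its "op" and its "data". play_rows: Moves the arm, as the interface text tells. Its arguments: {"type":"object","properties":{"rotation":{"type":"array"},"travel":{"type":"array"},"gripper":{"type":"array"},"newtons":{"type":"number"}},"required":["rotation","travel","gripper"]}

```bash
mkdir -p pics
python3 - <<'E'
from plant import bot,cams
import cv2
print(bot.sense())
for n in("side","top"):
    cv2.imwrite(f"pics/{n}0.png",cams.capture(n)); i=cams.camera_info(n); print(n,i)
E
```

```text
{'time_s': 0.0, 'qpos': array([ 1.21801489e+00,  2.38782075e-01, -1.42339204e-02,  1.31921415e+00,
       -3.68174191e-05,  1.57080009e+00]), 'joint_vel': array([-7.57362598e-05, -1.40572185e-04,  5.79146242e-04, -2.54612199e-04,
       -1.54254085e-03, -5.70571459e-04]), 'tau': array([ 1.39809204e-04, -5.38782048e+01,  3.46436369e+01,  1.81906176e-02,
       -5.66063864e-05, -7.14556606e-06]), 'eef_pos': array([181.26075246, 492.27787522, 230.68487041]), 'orientation': array([ 1.75479240e-01,  9.84482870e-01, -7.09015431e-04, -1.07676935e-04]), 'contact_force': array([-0.29216633,  0.28044207, -0.78126636]), 'ft_torque': array([-0.00286393, -0.02706143, -0.05182924]), 'grip_force': 0.0, 'grip_width': 1.00389871571653}
side {'intrinsics': array([[483.51636599,   0.        , 246.00290509],
       [  0.        , 483.51636599, 199.28110655],
       [  0.        ,   0.        ,   1.        ]]), 'view': array([[-9.02360512e-01, -4.30472210e-01,  2.09566968e-02,
         5.23593916e+02],
       [ 3.08262212e-01, -6.10672194e-01,  7.29420235e-01,
        -1.30258374e+02],
       [-3.01197469e-01,  6.64660175e-01,  6.83744789e-01,
        -1.66363804e+03],
       [ 0.00000000e+00,  0.00000000e+00,  0.00000000e+00,
         1.00000000e+00]])}
top {'intrinsics': array([[476.32557165,   0.        , 255.2235909 ],
       [  0.        , 476.32557165, 195.78723219],
       [  0.        ,   0.        ,   1.        ]]), 'view': array([[-3.41117301e-03, -9.99978358e-01, -5.62560228e-03,
         1.35843759e+02],
       [ 9.97839785e-01, -3.77284680e-03,  6.55860445e-02,
        -4.99726151e+02],
       [-6.56058496e-02, -5.38972443e-03,  9.97831060e-01,
        -1.48172056e+03],
       [ 0.00000000e+00,  0.00000000e+00,  0.00000000e+00,
         1.00000000e+00]])}
```

View pics/side0.png

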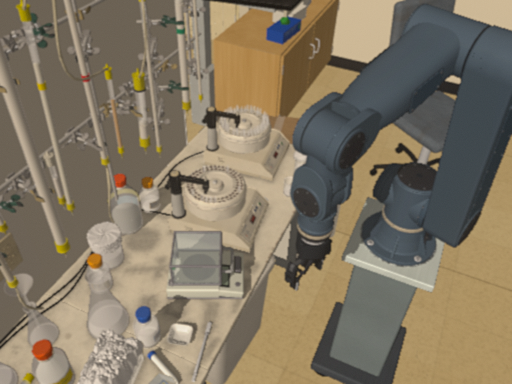

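View pics/top0.png

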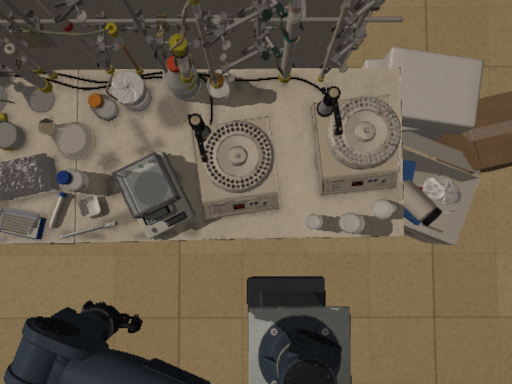

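The balance is at about (155,195) in the top view, turned by around 25°. The glassware row is at about (315,221), (352,223) and (385,210). I'll enlarge both areas.

```bash
python3 - <<'E'
import cv2,numpy as np
t=cv2.imread("pics/top0.png");s=cv2.imread("pics/side0.png")
a=cv2.resize(t[145:245,105:205],(400,400),interpolation=cv2.INTER_CUBIC)
b=cv2.resize(t[190:245,300:400],(400,220),interpolation=cv2.INTER_CUBIC)
c=cv2.resize(s[222:307,160:260],(400,340),interpolation=cv2.INTER_CUBIC)
o=np.zeros((600,800,3),np.uint8);o[:400,:400]=a;o[:340,400:]=c;o[340:560,400:]=b
cv2.imwrite("pics/crop0.png",o)
E
cat > h.py <<'E'
import numpy as np,cv2
from scipy.spatial.transform import Rotation as R
from plant import bot,cams
def ray(n,u,v):
    i=cams.camera_info(n);K=i["intrinsics"];V=i["view"]
    d=np.array([(u-K[0,2])/K[0,0],-(v-K[1,2])/K[1,1],-1])
    return -V[:3,:3].T@V[:3,3],V[:3,:3].T@d
def onz(n,u,v,z):
    o,d=ray(n,u,v);return o+d*(z-o[2])/d[2]
def proj(n,p):
    i=cams.camera_info(n);V=i["view"];c=V[:3,:3]@np.array(p)+V[:3,3];K=i["intrinsics"]
    return np.array([K[0,2]+K[0,0]*c[0]/-c[2],K[1,2]+K[1,1]*c[1]/c[2]])
E
```

```text
(no output)
```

View pics/crop0.png

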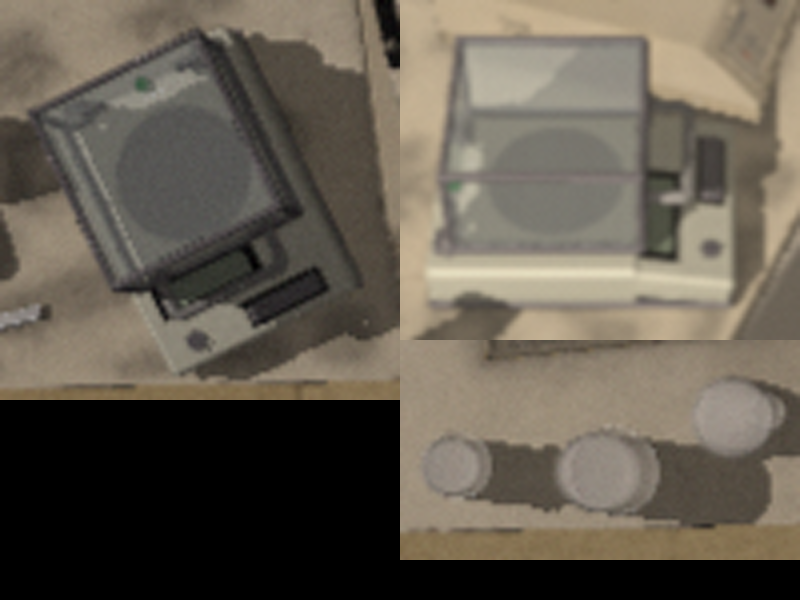

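Run:
```python
from h import *
T=lambda x,y:(105+x/4-.375,145+y/4-.375); S=lambda x,y:(160+(x-400)/4-.375,222+y/4-.375)
pt=onz("top",*T(184,170),61);ps=onz("side",*S(557,181),61);tt=onz("top",*T(286,296),46);ts=onz("side",*S(711,168),46)
print(pt,ps,tt,ts)
for p,t in((pt,tt),(ps,ts)):
    d=t-p; print(np.linalg.norm(d[:2]),np.hypot(119,26),np.degrees(np.arctan2(d[1],d[0])-np.arctan2(-26,-119)))
e1=onz("top",*T(250,316),46);e2=onz("top",*T(325,277),46);d=e1-e2;print(np.linalg.norm(d),np.degrees(np.arctan2(d[1],d[0]))-90)
# housing right edge etc: hood top corners
B=lambda x,y:(300+(x-400)/4-.375,190+(y-340)/4-.375)
print(onz("top",*B(457,466),62),onz("top",*B(448,465),0),onz("top",*B(612,470),85),onz("top",*B(735,415),112))
for n in("top","side"):
    print(ray(n,0,0)[0])
print(R.from_quat(bot.sense()["orientation"]).as_matrix().round(3))
```

```text
[525.08183939 453.83292483  61.        ] [521.3584759  459.98984013  61.        ] [428.77224734 377.57195339  46.        ] [427.28803908 385.25642959  46.        ]
122.846543649932 121.80722474467596 26.048564118545485
120.1429554133117 121.80722474467596 26.140341257168203
64.78447258830927 27.36127412196025
[419.42022467 -44.12664096  62.        ] [420.98509171 -44.28494111   0.        ] [ 415.75541409 -157.10643825   85.        ] [ 455.49021482 -242.61044948  112.        ]
[ 401.90048503  125.96936323 1512.0460616 ]
[  11.5406413  1251.60141462 1221.54413703]
[[-0.938  0.346 -0.   ]
 [ 0.346  0.938 -0.001]
 [ 0.    -0.001 -1.   ]]
```

```bash
cat >> h.py <<'E'
yaw=np.radians(26.3);pan=np.array([523.5,456.5,61.])
bx=np.array([np.cos(yaw),np.sin(yaw),0]);by=np.array([-bx[1],bx[0],0]);ez=np.array([0,0,1.])
hinge=pan+75*bx-3*ez
def bail(phi): a=np.arctan2(36,176)+phi; return hinge+180*(-np.cos(a)*bx+np.sin(a)*ez)
def tool(zdir,ydir):
    z=zdir/np.linalg.norm(zdir);y=ydir-z*(ydir@z);y/=np.linalg.norm(y)
    return np.column_stack([np.cross(y,z),y,z])
def pitched(th): return tool(np.sin(th)*bx-np.cos(th)*ez,bx)
def plan(p1,R1,n,p0=None,R0=None):
    s=bot.sense();p0=s["eef_pos"] if p0 is None else p0
    R0=R.from_quat(s["orientation"]).as_matrix() if R0 is None else R0
    w=R.from_matrix(R0.T@R1).as_rotvec()/n;dp=(p1-p0)/n;Rc=R.from_matrix(R0)
    for i in range(n):
        print("rot",(w/(np.pi/2)).round(3).tolist(),"tr",(Rc.as_matrix().T@dp/1000).round(4).tolist());Rc=Rc*R.from_rotvec(w)
    print("step mm",np.linalg.norm(dp).round(1),"deg",np.degrees(np.linalg.norm(w)).round(1))
E
python3 - <<'E'
from h import *
Rg=pitched(np.radians(20));g=bail(0)+14*Rg[:,2];print(bail(0),g)
plan(g-70*Rg[:,2],Rg,8)
E
```

```text
[432.64227664 411.5953162   94.07132251] [436.93490648 413.71686601  80.91562582]
rot [-0.027, -0.011, 0.06] tr [-0.0313, -0.0003, 0.0105]
rot [-0.027, -0.011, 0.06] tr [-0.0311, 0.0021, 0.0111]
rot [-0.027, -0.011, 0.06] tr [-0.0306, 0.0046, 0.0117]
rot [-0.027, -0.011, 0.06] tr [-0.0298, 0.0069, 0.0124]
rot [-0.027, -0.011, 0.06] tr [-0.0289, 0.0091, 0.0133]
rot [-0.027, -0.011, 0.06] tr [-0.0277, 0.0112, 0.0142]
rot [-0.027, -0.011, 0.06] tr [-0.0263, 0.0131, 0.0151]
rot [-0.027, -0.011, 0.06] tr [-0.0247, 0.0149, 0.0161]
step mm 33.0 deg 6.0
```

Call:
{"op": "play_rows", "data": {"rotation": [[-0.027,-0.011,0.06],[-0.027,-0.011,0.06],[-0.027,-0.011,0.06],[-0.027,-0.011,0.06]], "travel": [[-0.0313,0,0.0105],[-0.0311,0.002,0.011],[-0.0306,0.0046,0.0117],[-0.0298,0.007,0.0124]], "gripper": [-0.48,-0.48,-0.48,-0.48], "newtons": 30}}

```text
time_s: 0.6
eef_pos: [299.5, 447.6, 189.0]
orientation: [0.357, 0.93, 0.077, 0.049]
contact_force: [-0.3, -0.5, 1.1]
grip_width: 0.261
grip_force: 0.0
```

Call:
{"op": "play_rows", "data": {"rotation": [[-0.027,-0.011,0.06],[-0.027,-0.011,0.06],[-0.027,-0.011,0.06],[-0.027,-0.011,0.06],[0,0,0]], "travel": [[-0.029,0.009,0.0133],[-0.0277,0.0112,0.0142],[-0.0263,0.0131,0.0151],[-0.0247,0.0149,0.0161],[0,0,0]], "gripper": [-0.48,-0.48,-0.48,-0.48,-0.48]}}

```text
time_s: 1.23
eef_pos: [416.1, 401.7, 146.7]
orientation: [0.522, 0.835, 0.149, 0.095]
contact_force: [-0.4, 0.6, -0.3]
grip_width: 0.262
grip_force: 0.0
```

Run:
```python
from h import *
t=cams.capture("top");s=cams.capture("side");cv2.imwrite("pics/t1.png",t);cv2.imwrite("pics/s1.png",s)
o=np.zeros((600,800,3),np.uint8)
o[:480,:400]=cv2.resize(t[140:260,105:205],(400,480),interpolation=cv2.INTER_CUBIC)
o[:340,400:]=cv2.resize(s[222:307,160:260],(400,340),interpolation=cv2.INTER_CUBIC)
o[350:600,400:]=cv2.resize(s[130:230,200:360],(400,250),interpolation=cv2.INTER_CUBIC)
cv2.imwrite("pics/c1.png",o)
st=bot.sense();print(st["eef_pos"],R.from_quat(st["orientation"]).as_matrix().round(3),pitched(np.radians(20)).round(3),st["qpos"].round(2),st["grip_width"])
print("tcp px",proj("top",st["eef_pos"]),proj("side",st["eef_pos"]))
print("bail px",[proj(n,bail(0)) for n in("top","side")])
```

```text
[415.56200088 403.14232582 147.9101063 ] [[-0.441  0.841  0.314]
 [ 0.898  0.414  0.152]
 [-0.002  0.349 -0.937]] [[-0.443  0.842  0.307]
 [ 0.896  0.416  0.152]
 [-0.     0.342 -0.94 ]] [ 0.84  0.15 -0.42  0.67 -0.13  1.93] 0.2590961075841261
tcp px [161.06722733 222.6438929 ] [238.5666248 247.1163036]
bail px [array([161.95431458, 217.07785448]), array([232.05111127, 258.92908159])]
```

View pics/c1.png

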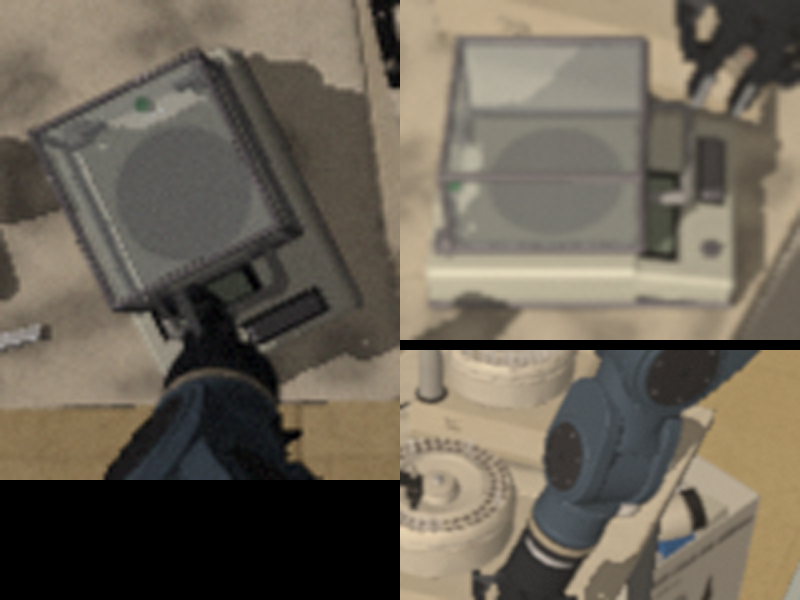

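The fingers hover just in front of the hood. In the side view the tips are near (240,249), and in the top view the bail loop runs from about (147,225) to (175,211). I'll check the projected bail ends against both.

Run:
```python
from h import *
t=cv2.imread("pics/top0.png");s=cv2.imread("pics/side0.png")
o=np.zeros((600,800,3),np.uint8)
f=8
for n,im,(x0,y0),ox in(("top",t,(140,195),0),("side",s,(210,235),400)):
    c=cv2.resize(im[y0:y0+50,x0:x0+50],(400,400),interpolation=cv2.INTER_CUBIC)
    raw=c.copy()
    for k in(-40,0,40):
        u=(proj(n,bail(0)+k*by)-[x0,y0]+.5)*f; cv2.circle(c,tuple(u.astype(int)),3,(0,0,255),-1)
    for dx in (-8,8):
      for dy in(-30,30):
        u=(proj(n,pan+(-119+dx)*bx+(-26+dy)*by-15*ez)-[x0,y0]+.5)*f; cv2.circle(c,tuple(u.astype(int)),3,(0,255,0),-1)
    o[:400,ox:ox+400]=c
    o[400:,ox:ox+400]=cv2.resize(raw,(200,200)).repeat(2,1) if 0 else np.pad(cv2.resize(raw,(200,200)),((0,0),(0,200),(0,0)))
cv2.imwrite("pics/c2.png",o)
```

```text
(no output)
```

View pics/c2.png

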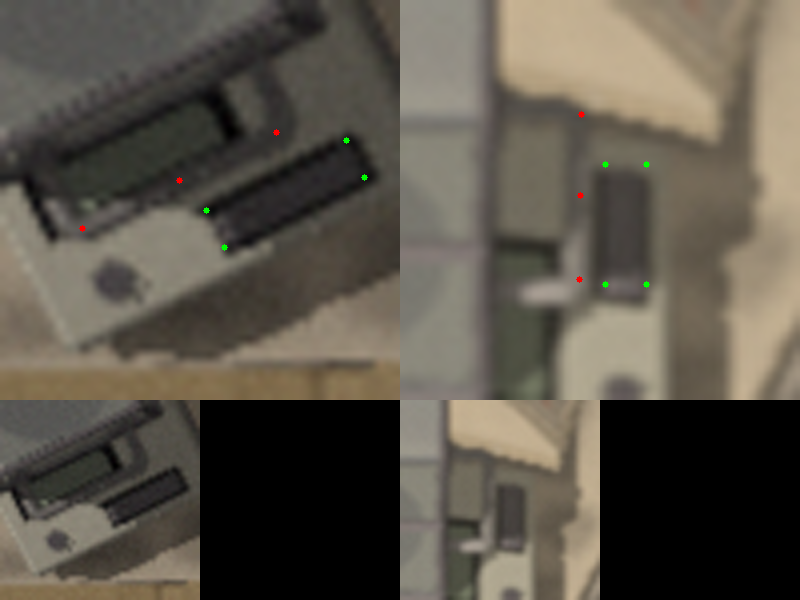

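The projected bail sits on the bar within about 1 px in both views, so I'll descend onto it.

Call:
{"op": "play_rows", "data": {"rotation": [[0,0,0],[0,0,0],[0,0,0],[0,0,0],[0,0,0]], "travel": [[0,0,0.018],[0,0,0.018],[0,0,0.018],[0,0,0.016],[0,0,0]], "gripper": [-0.48,-0.48,-0.48,-0.48,-0.48]}}

```text
time_s: 1.95
eef_pos: [437.5, 413.9, 81.4]
orientation: [0.52, 0.835, 0.149, 0.095]
contact_force: [0.3, -0.3, -0.1]
grip_width: 0.264
grip_force: 0.0
```

Run:
```python
from h import *
t=cams.capture("top");s=cams.capture("side")
o=np.zeros((400,800,3),np.uint8)
o[:,:400]=cv2.resize(t[195:245,140:190],(400,400),interpolation=cv2.INTER_CUBIC)
o[:,400:]=cv2.resize(s[225:275,210:260],(400,400),interpolation=cv2.INTER_CUBIC)
cv2.imwrite("pics/c3.png",o)
print(bot.sense()["eef_pos"])
```

```text
[437.86518887 414.20891219  82.74112131]
```

View pics/c3.png

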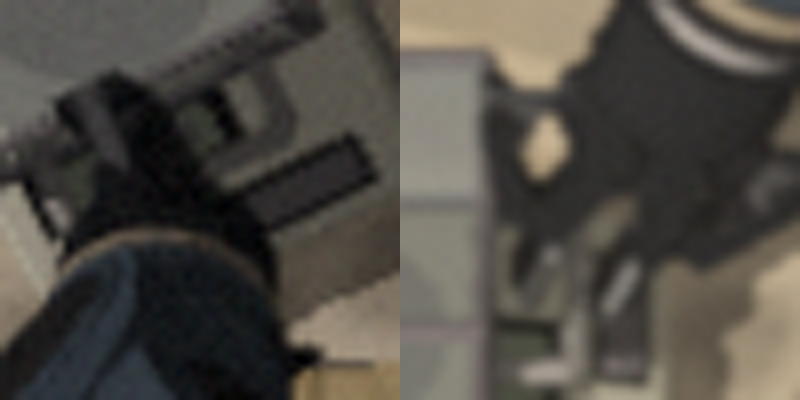

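The bar, at about x=578 in the right crop, is between the two fingers with no contact force. Closing on it.

Call:
{"op": "play_rows", "data": {"rotation": [[0,0,0],[0,0,0],[0,0,0],[0,0,0]], "travel": [[0,0,0],[0,0,0],[0,0,0],[0,0,0]], "gripper": [-1,-1,-1,-1], "newtons": 30}}

```text
time_s: 2.55
eef_pos: [435.9, 413.1, 82.1]
orientation: [0.52, 0.836, 0.149, 0.094]
contact_force: [-8.7, -2.2, 3.2]
grip_width: 0.102
grip_force: 29.8
```

Run:
```python
from h import *
# arc: keep orientation; per-step displacement
Rg=pitched(np.radians(20))
n=14;ph=np.linspace(0,1.3,n+1)
for a,b in zip(ph[:-1],ph[1:]):
    print(round(b,2),(Rg.T@(bail(b)-bail(a))/1000).round(4).tolist())
print(bot.sense()["qpos"].round(2),bail(1.3)+14*Rg[:,2])
```

```text
0.09 [-0.0, 0.0094, -0.0138]
0.19 [0.0, 0.0106, -0.0129]
0.28 [0.0, 0.0118, -0.0118]
0.37 [-0.0, 0.0128, -0.0107]
0.46 [0.0, 0.0138, -0.0095]
0.56 [-0.0, 0.0146, -0.0081]
0.65 [-0.0, 0.0153, -0.0068]
0.74 [0.0, 0.0158, -0.0053]
0.84 [-0.0, 0.0163, -0.0038]
0.93 [0.0, 0.0165, -0.0023]
1.02 [-0.0, 0.0167, -0.0008]
1.11 [0.0, 0.0167, 0.0008]
1.21 [-0.0, 0.0165, 0.0023]
1.3 [0.0, 0.0163, 0.0039]
[ 0.82  0.26 -0.48  0.5  -0.13  1.92] [583.89811306 486.35060673 224.41556145]
```

Call:
{"op": "play_rows", "data": {"rotation": [[0,0,0],[0,0,0],[0,0,0],[0,0,0],[0,0,0]], "travel": [[0,0.0094,-0.0138],[0,0.0106,-0.0129],[0,0.0118,-0.0118],[0,0.0128,-0.0107],[0,0.0138,-0.0095]], "gripper": [-1,-1,-1,-1,-1]}}

```text
time_s: 3.18
eef_pos: [466.7, 428.3, 158.3]
orientation: [0.52, 0.836, 0.149, 0.094]
contact_force: [-3.8, -1.2, -0.1]
grip_width: 0.103
grip_force: 29.9
```

Call:
{"op": "play_rows", "data": {"rotation": [[0,0,0],[0,0,0],[0,0,0],[0,0,0],[0,0,0]], "travel": [[0,0.0146,-0.0081],[0,0.0153,-0.0068],[0,0.0158,-0.0053],[0,0.0163,-0.0038],[0,0.0165,-0.0023]], "gripper": [-1,-1,-1,-1,-1]}}

```text
time_s: 3.8
eef_pos: [526.3, 457.5, 211.2]
orientation: [0.521, 0.835, 0.151, 0.095]
contact_force: [-0.6, -0.0, -3.0]
grip_width: 0.101
grip_force: 29.5
```

Call:
{"op": "play_rows", "data": {"rotation": [[0,0,0],[0,0,0],[0,0,0],[0,0,0],[0,0,0]], "travel": [[0,0.0167,-0.0008],[0,0.0167,0.0008],[0,0.0165,0.0023],[0,0.0163,0.0039],[0,0,0]], "gripper": [-1,-1,-1,-1,-1]}}

```text
time_s: 4.42
eef_pos: [584.8, 486.2, 228.3]
orientation: [0.521, 0.835, 0.151, 0.095]
contact_force: [-1.2, 0.1, 2.6]
grip_width: 0.103
grip_force: 30.3
```

Call:
{"op": "play_rows", "data": {"rotation": [[0,0,0],[0,0,0],[0,0,0],[0,0,0],[0,0,0]], "travel": [[0,0,0],[0,0,-0.03],[0,0,-0.05],[0,0,-0.03],[0,0,0]], "gripper": [-0.2,-0.2,-0.2,-0.2,-0.2]}}

```text
time_s: 5.05
eef_pos: [548.9, 469.2, 334.3]
orientation: [0.52, 0.835, 0.153, 0.096]
contact_force: [0.5, -0.6, -0.6]
grip_width: 0.4
grip_force: 0.0
```

Run:
```python
from h import *
t=cams.capture("top");s=cams.capture("side");cv2.imwrite("pics/t4.png",t);cv2.imwrite("pics/s4.png",s)
o=np.zeros((500,800,3),np.uint8)
o[:480,:400]=cv2.resize(t[120:240,105:205],(400,480),interpolation=cv2.INTER_CUBIC)
o[:,400:]=cv2.resize(s[182:307,160:260],(400,500),interpolation=cv2.INTER_CUBIC)
cv2.imwrite("pics/c4.png",o)
st=bot.sense();print(st["eef_pos"],st["contact_force"],st["qpos"].round(2))
```

```text
[548.7552032  468.73009287 330.25493374] [ 0.21389613 -0.25176772 -0.66575257] [ 0.75  0.31  0.27  1.19 -0.1   1.85]
```

View pics/c4.png

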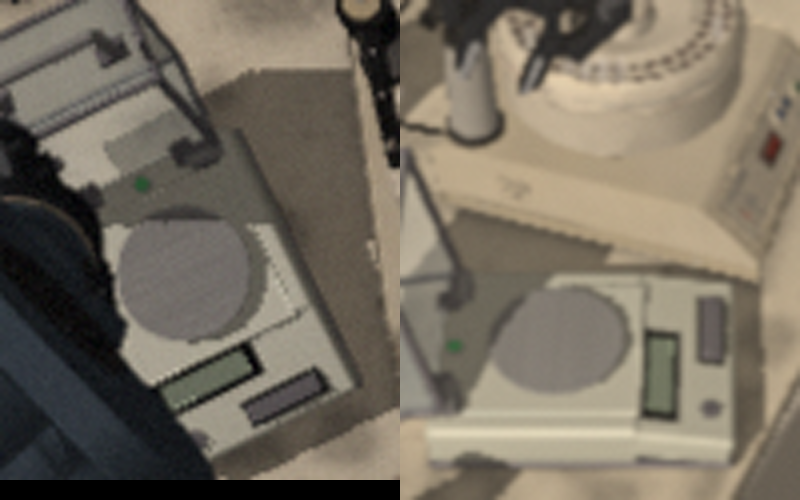

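The hood lies back open and the pan is clear: its centre is near (150.6,188.5) in the top view and (199.9,266.7) in the side view. Next I'll measure the beaker, using the side view too if it's visible there.

Run:
```python
from h import *
t=cv2.imread("pics/t4.png");s=cv2.imread("pics/s4.png")
p1=onz("top",105+46-.4,120+68.75-.4,61);p2=onz("side",160+40-.4,182+84.9-.4,61);print("pan",p1,p2)
k1=onz("top",105+(243+327)/8-.4,120+398/4-.4,46);k2=onz("side",160+(697+727-800)/8-.4,182+(297+362)/8-.4,46);print("key",k1,k2)
c=proj("side",[420,-44,31]);print(c)
o=np.zeros((500,800,3),np.uint8)
o[:500,:500]=cv2.resize(t[200:250,295:345],(500,500),interpolation=cv2.INTER_CUBIC)
x0,y0=np.clip((c-25).astype(int),0,330);print(x0,y0)
o[:300,500:]=cv2.resize(s[y0:y0+50,x0:x0+50],(300,300),interpolation=cv2.INTER_CUBIC)
cv2.imwrite("pics/c5.png",o)
```

```text
pan [521.32100704 453.86811199  61.        ] [520.10287926 457.73941567  61.        ]
key [427.31480729 378.40812717  46.        ] [426.04538453 386.19430729  46.        ]
[290.15284166 186.18792009]
265 161
```

View pics/c5.png

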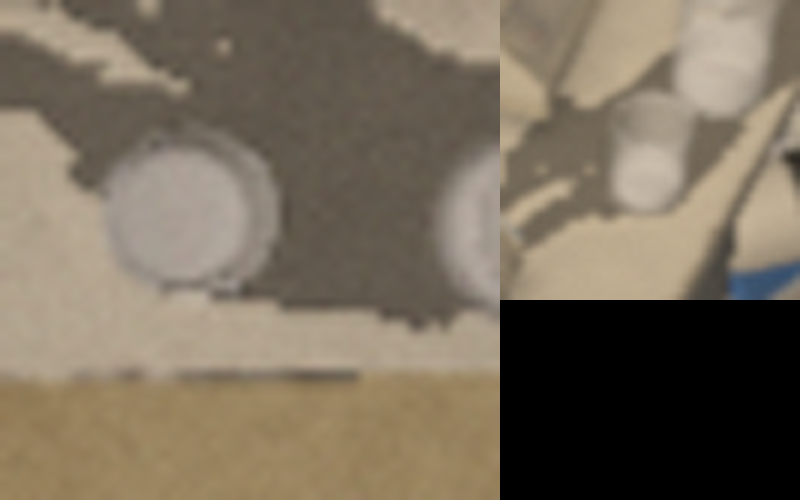

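The beaker rim is centred at about (314.0,220.5) in the top view. In the side view its middle is near (289.6,185.6), against a predicted (290.2,186.2).

Run:
```python
from h import *
a=onz("top",314.05,220.45,62);b=onz("top",312.75,220.85,2);c=onz("side",289.6,185.6,31);print(a,b,c)
m=np.array([420,-43.5,0])
Rd=tool(-ez,np.array([0,1.,0]));Rn=R.from_quat(bot.sense()["orientation"]).as_matrix()
print("A to front/above, high");p0=bot.sense()["eef_pos"]
A=np.array([400,230,260.]);plan(A,Rd,8)
print("B");B=np.array([420,-43.5,130]);plan(B,Rd,7,A,Rd)
```

```text
[421.46648564 -44.68151407  62.        ] [421.0264479  -47.61778511   2.        ] [423.06565183 -46.14164801  31.        ]
A to front/above, high
rot [0.025, 0.016, -0.088] tr [-0.0186, -0.031, -0.0022]
rot [0.025, 0.016, -0.088] tr [-0.0141, -0.0334, -0.0013]
rot [0.025, 0.016, -0.088] tr [-0.0094, -0.035, -0.0002]
rot [0.025, 0.016, -0.088] tr [-0.0045, -0.0359, 0.001]
rot [0.025, 0.016, -0.088] tr [0.0005, -0.0362, 0.0024]
rot [0.025, 0.016, -0.088] tr [0.0053, -0.0356, 0.0039]
rot [0.025, 0.016, -0.088] tr [0.01, -0.0344, 0.0055]
rot [0.025, 0.016, -0.088] tr [0.0145, -0.0324, 0.0071]
step mm 36.2 deg 8.3
B
rot [0.0, 0.0, 0.0] tr [-0.0029, -0.0391, 0.0186]
rot [0.0, 0.0, 0.0] tr [-0.0029, -0.0391, 0.0186]
rot [0.0, 0.0, 0.0] tr [-0.0029, -0.0391, 0.0186]
rot [0.0, 0.0, 0.0] tr [-0.0029, -0.0391, 0.0186]
rot [0.0, 0.0, 0.0] tr [-0.0029, -0.0391, 0.0186]
rot [0.0, 0.0, 0.0] tr [-0.0029, -0.0391, 0.0186]
rot [0.0, 0.0, 0.0] tr [-0.0029, -0.0391, 0.0186]
step mm 43.4 deg 0.0
```

Run:
```python
from h import *
Rd=tool(-ez,np.array([0,1.,0]))
A=np.array([370,230,260.]);plan(A,Rd,8)
B=np.array([422,-46,130]);plan(B,Rd,7,A,Rd)
```

```text
rot [0.025, 0.016, -0.088] tr [-0.0169, -0.0342, -0.0034]
rot [0.025, 0.016, -0.088] tr [-0.012, -0.0363, -0.0023]
rot [0.025, 0.016, -0.088] tr [-0.0069, -0.0377, -0.0011]
rot [0.025, 0.016, -0.088] tr [-0.0016, -0.0383, 0.0003]
rot [0.025, 0.016, -0.088] tr [0.0036, -0.0381, 0.0019]
rot [0.025, 0.016, -0.088] tr [0.0088, -0.0371, 0.0035]
rot [0.025, 0.016, -0.088] tr [0.0136, -0.0354, 0.0053]
rot [0.025, 0.016, -0.088] tr [0.0182, -0.033, 0.007]
step mm 38.3 deg 8.3
rot [0.0, 0.0, 0.0] tr [-0.0074, -0.0394, 0.0186]
rot [0.0, 0.0, 0.0] tr [-0.0074, -0.0394, 0.0186]
rot [0.0, 0.0, 0.0] tr [-0.0074, -0.0394, 0.0186]
rot [0.0, 0.0, 0.0] tr [-0.0074, -0.0394, 0.0186]
rot [0.0, 0.0, 0.0] tr [-0.0074, -0.0394, 0.0186]
rot [0.0, 0.0, 0.0] tr [-0.0074, -0.0394, 0.0186]
rot [0.0, 0.0, 0.0] tr [-0.0074, -0.0394, 0.0186]
step mm 44.2 deg 0.0
```

Call:
{"op": "play_rows", "data": {"rotation": [[0.025,0.016,-0.088],[0.025,0.016,-0.088],[0.025,0.016,-0.088],[0.025,0.016,-0.088],[0.025,0.016,-0.088]], "travel": [[-0.017,-0.034,-0.003],[-0.012,-0.036,-0.002],[-0.007,-0.038,-0.001],[-0.0016,-0.038,0],[0.0036,-0.038,0.002]], "gripper": [0,0.5,1,1,1]}}

```text
time_s: 5.78
eef_pos: [437.1, 318.5, 284.0]
orientation: [0.202, 0.977, 0.059, 0.037]
contact_force: [0.4, 0.2, -0.1]
grip_width: 0.996
grip_force: 0.0
```

Call:
{"op": "play_rows", "data": {"rotation": [[0.025,0.016,-0.088],[0.025,0.016,-0.088],[0.025,0.016,-0.088],[0,0,0]], "travel": [[0.009,-0.037,0.0035],[0.0136,-0.0354,0.0053],[0.018,-0.033,0.007],[0,0,0]], "gripper": [1,1,1,1]}}

```text
time_s: 6.28
eef_pos: [370.0, 228.9, 257.6]
orientation: [-0.002, 1.0, 0.0, -0.0]
contact_force: [1.1, 1.2, 0.4]
grip_width: 0.996
grip_force: 0.0
```

Call:
{"op": "play_rows", "data": {"rotation": [[0,0,0],[0,0,0],[0,0,0],[0,0,0],[0,0,0]], "travel": [[-0.0074,-0.039,0.0186],[-0.0074,-0.039,0.0186],[-0.0074,-0.039,0.0186],[-0.0074,-0.039,0.0186],[-0.0074,-0.039,0.0186]], "gripper": [1,1,1,1,1]}}

```text
time_s: 6.9
eef_pos: [410.0, 34.9, 164.7]
orientation: [-0.001, 1.0, 0.002, 0.001]
contact_force: [1.5, 0.1, 0.4]
grip_width: 1.0
grip_force: 0.0
```

Run:
```python
from h import *
Rd=tool(-ez,np.array([0,1.,0]))
plan(np.array([422,-46,110]),Rd,4);s=bot.sense();print(s["eef_pos"],s["qpos"].round(2))
```

```text
rot [0.001, 0.0, 0.0] tr [-0.0029, -0.0203, 0.0136]
rot [0.001, 0.0, 0.0] tr [-0.0029, -0.0203, 0.0136]
rot [0.001, 0.0, 0.0] tr [-0.003, -0.0203, 0.0136]
rot [0.001, 0.0, 0.0] tr [-0.003, -0.0202, 0.0137]
step mm 24.6 deg 0.1
[410.04724156  34.90449738 164.66356324] [ 0.08  0.08 -0.39  1.1   0.    0.08]
```

Call:
{"op": "play_rows", "data": {"rotation": [[0,0,0],[0,0,0],[0,0,0],[0,0,0],[0,0,0]], "travel": [[-0.003,-0.0203,0.0136],[-0.003,-0.0203,0.0136],[-0.003,-0.0203,0.0136],[-0.003,-0.0203,0.0136],[0,0,0]], "gripper": [1,1,1,1,1]}}

```text
time_s: 7.52
eef_pos: [421.6, -45.7, 109.8]
orientation: [0.0, 1.0, 0.002, 0.0]
contact_force: [-0.5, 0.5, 1.1]
grip_width: 1.001
grip_force: 0.0
```

Call:
{"op": "play_rows", "data": {"rotation": [[0,0,0],[0,0,0],[0,0,0],[0,0,0],[0,0,0]], "travel": [[0,0,0.024],[0,0,0.024],[0,0,0.024],[0,0,0.022],[0,0,0]], "gripper": [1,1,1,1,1]}}

```text
time_s: 8.15
eef_pos: [421.3, -44.1, 16.3]
orientation: [-0.002, 1.0, 0.002, -0.0]
contact_force: [-0.6, 0.1, 0.0]
grip_width: 1.001
grip_force: 0.0
```

Call:
{"op": "play_rows", "data": {"rotation": [[0,0,0],[0,0,0],[0,0,0],[0,0,0],[0,0,0]], "travel": [[0,0,0],[0,0,0],[0,0,0],[0,0,0],[0,0,0]], "gripper": [0.6,0.3,0.2,-1,-1], "newtons": 20}}

```text
time_s: 8.78
eef_pos: [423.0, -44.6, 18.1]
orientation: [-0.002, 1.0, 0.002, 0.002]
contact_force: [0.2, 2.7, 6.8]
grip_width: 0.592
grip_force: 19.5
```

Run:
```python
from h import *
s=bot.sense();print(s["eef_pos"],s["grip_width"],s["grip_force"],s["contact_force"])
```

```text
[423.02316982 -44.64465922  18.06242313] 0.5922544606941016 19.462218665248656 [0.23339011 2.68226516 6.8115599 ]
```

Run:
```python
from h import *
Rd=tool(-ez,np.array([0,1.,0]));Rp=tool(-ez,by);Rh=tool(-ez,np.array([0,1.,0])+by)
C0=np.array([400,-45,130.]);C1=np.array([365,200,190.]);C2=np.array([390,380,190.]);C3=np.array([521.5,455.5,150.])
s=bot.sense();print(R.from_quat(s["orientation"]).as_matrix().round(3))
plan(C0,Rd,5);print(1);plan(C1,Rd,7,C0,Rd);print(2);plan(C2,Rp,5,C1,Rd);print(3);plan(C3,Rp,5,C2,Rp)
```

```text
[[-1.    -0.003  0.004]
 [-0.003  1.     0.004]
 [-0.004  0.003 -1.   ]]
rot [0.0, 0.001, 0.0] tr [0.0045, 0.0, -0.0224]
rot [0.0, 0.001, 0.0] tr [0.0045, 0.0, -0.0224]
rot [0.0, 0.001, 0.0] tr [0.0045, -0.0, -0.0224]
rot [0.0, 0.001, 0.0] tr [0.0046, -0.0, -0.0224]
rot [0.0, 0.001, 0.0] tr [0.0046, -0.0001, -0.0224]
step mm 22.9 deg 0.1
1
rot [0.0, 0.0, 0.0] tr [0.005, 0.035, -0.0086]
rot [0.0, 0.0, 0.0] tr [0.005, 0.035, -0.0086]
rot [0.0, 0.0, 0.0] tr [0.005, 0.035, -0.0086]
rot [0.0, 0.0, 0.0] tr [0.005, 0.035, -0.0086]
rot [0.0, 0.0, 0.0] tr [0.005, 0.035, -0.0086]
rot [0.0, 0.0, 0.0] tr [0.005, 0.035, -0.0086]
rot [0.0, 0.0, 0.0] tr [0.005, 0.035, -0.0086]
step mm 36.4 deg 0.0
2
rot [0.0, 0.0, -0.058] tr [-0.005, 0.036, 0.0]
rot [0.0, 0.0, -0.058] tr [-0.0083, 0.0354, 0.0]
rot [0.0, 0.0, -0.058] tr [-0.0115, 0.0345, 0.0]
rot [0.0, 0.0, -0.058] tr [-0.0146, 0.0333, 0.0]
rot [0.0, 0.0, -0.058] tr [-0.0176, 0.0318, 0.0]
step mm 36.3 deg 5.3
3
rot [0.0, 0.0, 0.0] tr [-0.0303, 0.0019, 0.008]
rot [0.0, 0.0, 0.0] tr [-0.0303, 0.0019, 0.008]
rot [0.0, 0.0, 0.0] tr [-0.0303, 0.0019, 0.008]
rot [0.0, 0.0, 0.0] tr [-0.0303, 0.0019, 0.008]
rot [0.0, 0.0, 0.0] tr [-0.0303, 0.0019, 0.008]
step mm 31.4 deg 0.0
```

Call:
{"op": "play_rows", "data": {"rotation": [[0,0,0],[0,0,0],[0,0,0],[0,0,0],[0,0,0]], "travel": [[0,0,-0.012],[0.002,0,-0.025],[0.006,0,-0.025],[0.007,0,-0.025],[0.007,0,-0.025]], "gripper": [-1,-1,-1,-1,-1]}}

```text
time_s: 9.4
eef_pos: [399.6, -45.4, 130.8]
orientation: [-0.002, 1.0, 0.001, 0.002]
contact_force: [-1.2, -0.2, 0.3]
grip_width: 0.592
grip_force: 21.0
```

Call:
{"op": "play_rows", "data": {"rotation": [[0,0,0],[0,0,0],[0,0,0],[0,0,0],[0,0,0]], "travel": [[0.005,0.025,-0.009],[0.005,0.035,-0.009],[0.005,0.035,-0.009],[0.005,0.035,-0.009],[0.005,0.035,-0.009]], "gripper": [-1,-1,-1,-1,-1]}}

```text
time_s: 10.02
eef_pos: [373.9, 120.5, 175.8]
orientation: [-0.001, 1.0, 0.001, 0.002]
contact_force: [0.7, -0.2, -0.2]
grip_width: 0.595
grip_force: 21.0
```

Call:
{"op": "play_rows", "data": {"rotation": [[0,0,0],[0,0,0],[0,0,-0.058],[0,0,-0.058],[0,0,-0.058]], "travel": [[0.005,0.04,-0.009],[0.005,0.04,-0.009],[-0.005,0.036,0],[-0.0083,0.0354,0],[-0.0115,0.0345,0]], "gripper": [-1,-1,-1,-1,-1]}}

```text
time_s: 10.65
eef_pos: [378.6, 308.6, 194.1]
orientation: [-0.139, 0.99, 0.001, 0.002]
contact_force: [-0.0, -0.5, -0.1]
grip_width: 0.589
grip_force: 21.0
```

Call:
{"op": "play_rows", "data": {"rotation": [[0,0,-0.058],[0,0,-0.058],[0,0,0]], "travel": [[-0.0146,0.0333,0],[-0.0176,0.0318,0],[0,0,0]], "gripper": [-1,-1,-1]}}

```text
time_s: 11.02
eef_pos: [388.8, 381.3, 193.6]
orientation: [-0.229, 0.974, 0.001, 0.002]
contact_force: [0.2, -0.2, -0.3]
grip_width: 0.592
grip_force: 21.0
```

Run:
```python
from h import *
Rp=tool(-ez,by)
plan(np.array([521.5,455.5,130.]),Rp,5)
s=bot.sense();print(s["eef_pos"],s["grip_width"],s["grip_force"])
```

```text
rot [0.0, 0.001, 0.0] tr [-0.0303, 0.0015, 0.0128]
rot [0.0, 0.001, 0.0] tr [-0.0303, 0.0015, 0.0128]
rot [0.0, 0.001, 0.0] tr [-0.0303, 0.0015, 0.0128]
rot [0.0, 0.001, 0.0] tr [-0.0304, 0.0015, 0.0128]
rot [0.0, 0.001, 0.0] tr [-0.0304, 0.0015, 0.0127]
step mm 33.0 deg 0.1
[388.75911829 381.30223804 193.62224479] 0.5921296416138268 21.04021643921442
```

Call:
{"op": "play_rows", "data": {"rotation": [[0,0.001,0],[0,0.001,0],[0,0.001,0],[0,0,0],[0,0,0]], "travel": [[-0.0303,0.0015,0.0128],[-0.0303,0.0015,0.0128],[-0.0303,0.0015,0.0128],[-0.0303,0.0015,0.0128],[-0.0303,0.0015,0.0128]], "gripper": [-1,-1,-1,-1,-1]}}

```text
time_s: 11.65
eef_pos: [522.0, 452.7, 129.9]
orientation: [-0.227, 0.974, 0.0, -0.001]
contact_force: [-0.1, 0.0, -0.8]
grip_width: 0.592
grip_force: 21.0
```

Call:
{"op": "play_rows", "data": {"rotation": [[0,0,0],[0,0,0],[0,0,0]], "travel": [[0,0,0],[0,0,0.02],[0,0,0.01]], "gripper": [-1,-1,-1]}}

```text
time_s: 12.02
eef_pos: [520.3, 452.3, 99.5]
orientation: [-0.227, 0.974, 0.0, -0.001]
contact_force: [-0.1, 0.1, 0.9]
grip_width: 0.593
grip_force: 21.0
```

Run:
```python
from h import *
st=bot.sense()
t=cams.capture("top");s=cams.capture("side");cv2.imwrite("pics/t6.png",t);cv2.imwrite("pics/s6.png",s)
o=np.zeros((500,800,3),np.uint8)
o[:480,:400]=cv2.resize(t[140:260,105:205],(400,480),interpolation=cv2.INTER_CUBIC)
o[:,400:]=cv2.resize(s[202:302,160:240],(400,500),interpolation=cv2.INTER_CUBIC)
cv2.imwrite("pics/c6.png",o)
p=st["eef_pos"];print(p,st["contact_force"],st["orientation"])
u=proj("side",[p[0],p[1],p[2]-18]);print("base expected crop",(u-[160,202]+.5)*5+[400,0],"pan",(proj("side",[521,455.5,61])-[160,202]+.5)*5+[400,0])
```

```text
[520.32158299 452.30299143  99.45878566] [-0.12601567  0.06770772  0.94516833] [-2.26978643e-01  9.73898891e-01  2.40498805e-04 -1.26002799e-03]
base expected crop [603.11278689 297.13051377] pan [601.02943717 321.90683995]
```

View pics/c6.png

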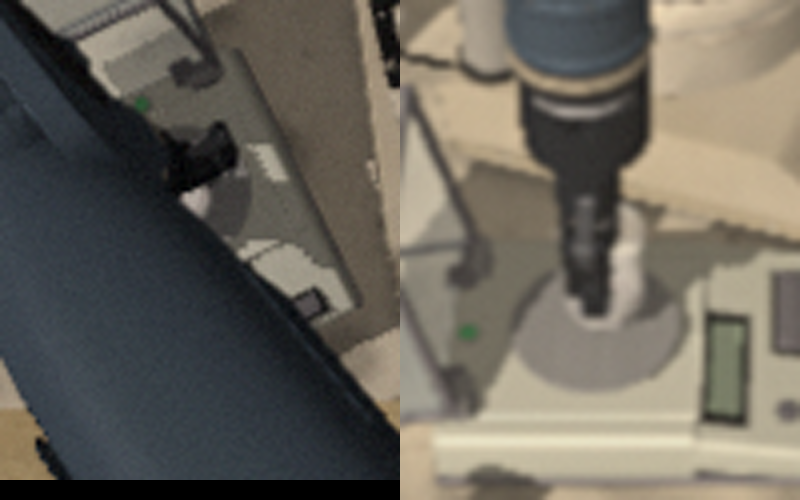

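The beaker's base is above the pan centre: about x=605 in the side crop, against 601 for the pan. Lowering it gently.

Call:
{"op": "play_rows", "data": {"rotation": [[0,0,0],[0,0,0],[0,0,0],[0,0,0],[0,0,0]], "travel": [[0,0.001,0.006],[0,0.001,0.005],[0,0,0.004],[0,0,0.002],[0,0,0]], "gripper": [-1,-1,-1,-1,-1]}}

```text
time_s: 12.75
eef_pos: [520.2, 455.2, 82.3]
orientation: [-0.227, 0.974, 0.0, -0.001]
contact_force: [-0.3, -0.5, -0.6]
grip_width: 0.591
grip_force: 21.1
```

Call:
{"op": "play_rows", "data": {"rotation": [[0,0,0],[0,0,0]], "travel": [[0,0,0.001],[0,0,0]], "gripper": [-1,-1]}}

```text
time_s: 13.0
eef_pos: [520.2, 455.3, 81.5]
orientation: [-0.227, 0.974, 0.001, -0.001]
contact_force: [0.2, -0.2, -0.4]
grip_width: 0.592
grip_force: 21.1
```

Call:
{"op": "play_rows", "data": {"rotation": [[0,0,0],[0,0,0]], "travel": [[0,0,0.001],[0,0,0]], "gripper": [-1,-1]}}

```text
time_s: 13.25
eef_pos: [520.2, 455.3, 80.4]
orientation: [-0.227, 0.974, 0.001, -0.001]
contact_force: [0.1, 0.6, -0.9]
grip_width: 0.597
grip_force: 21.1
```

Call:
{"op": "play_rows", "data": {"rotation": [[0,0,0],[0,0,0]], "travel": [[0,0,0.001],[0,0,0]], "gripper": [-1,-1]}}

```text
time_s: 13.5
eef_pos: [520.2, 455.2, 79.4]
orientation: [-0.227, 0.974, 0.001, -0.001]
contact_force: [0.2, 0.3, -0.8]
grip_width: 0.593
grip_force: 21.1
```

Call:
{"op": "play_rows", "data": {"rotation": [[0,0,0],[0,0,0]], "travel": [[0,0,0.0005],[0,0,0]], "gripper": [-1,-1]}}

```text
time_s: 13.75
eef_pos: [520.3, 455.4, 79.2]
orientation: [-0.227, 0.974, 0.001, -0.001]
contact_force: [0.3, -0.1, 2.1]
grip_width: 0.596
grip_force: 21.0
```

Call:
{"op": "play_rows", "data": {"rotation": [[0,0,0],[0,0,0]], "travel": [[0,0,0.0004],[0,0,0]], "gripper": [-1,-1]}}

```text
time_s: 14.0
eef_pos: [520.4, 455.4, 79.1]
orientation: [-0.227, 0.974, 0.001, -0.0]
contact_force: [-0.0, -0.4, 4.7]
grip_width: 0.59
grip_force: 20.8
```

The beaker has touched down at about 5 N. Releasing it.

Call:
{"op": "play_rows", "data": {"rotation": [[0,0,0],[0,0,0],[0,0,0],[0,0,0],[0,0,0]], "travel": [[0,0,0],[0,0,0],[0,0,0],[0,0,0],[0,0,0]], "gripper": [0.25,0.35,0.5,0.6,0.6]}}

```text
time_s: 14.62
eef_pos: [520.2, 455.3, 78.5]
orientation: [-0.227, 0.974, 0.001, -0.001]
contact_force: [0.0, 0.0, -0.2]
grip_width: 0.801
grip_force: 0.0
```

Call:
{"op": "play_rows", "data": {"rotation": [[0,0,0],[0,0,0],[0,0,0],[0,0,0],[0,0,0]], "travel": [[0,0,-0.015],[0,0,-0.03],[0,0,-0.035],[0,0,-0.03],[0,0,0]], "gripper": [0.6,0.6,0.6,0.6,0.6]}}

```text
time_s: 15.25
eef_pos: [521.5, 456.2, 192.6]
orientation: [-0.227, 0.974, 0.002, 0.002]
contact_force: [-0.5, 0.5, 0.0]
grip_width: 0.8
grip_force: 0.0
```

Run:
```python
from h import *
Rp=tool(-ez,by)
key=np.array([426.7,382,46.]); print(pan-119*bx-26*by)
W=np.array([415,375,190.]);plan(W,Rp,5)
plan(np.array([key[0],key[1],75]),Rp,4,W,Rp)
```

```text
[428.33796575 380.4658811   61.        ]
rot [0.0, 0.001, -0.0] tr [0.0263, -0.0051, 0.0004]
rot [0.0, 0.001, -0.0] tr [0.0263, -0.0051, 0.0004]
rot [0.0, 0.001, -0.0] tr [0.0263, -0.0051, 0.0004]
rot [0.0, 0.001, -0.0] tr [0.0263, -0.0051, 0.0005]
rot [0.0, 0.001, -0.0] tr [0.0263, -0.0051, 0.0005]
step mm 26.8 deg 0.1
rot [0.0, 0.0, 0.0] tr [-0.0034, 0.0003, 0.0288]
rot [0.0, 0.0, 0.0] tr [-0.0034, 0.0003, 0.0288]
rot [0.0, 0.0, 0.0] tr [-0.0034, 0.0003, 0.0288]
rot [0.0, 0.0, 0.0] tr [-0.0034, 0.0003, 0.0288]
step mm 29.0 deg 0.0
```

Run:
```python
from h import *
th=np.radians(20);Rk=tool(np.sin(th)*bx-np.cos(th)*ez,by)
key=np.array([427.3,381.5,46.])+5*bx
W=key-80*Rk[:,2];W[2]+=4;print(W);plan(W,Rk,5)
```

```text
[407.25311876 371.59221418 125.17540966]
rot [0.0, -0.044, -0.0] tr [0.028, -0.0051, 0.0133]
rot [0.0, -0.044, -0.0] tr [0.0289, -0.0051, 0.0114]
rot [0.0, -0.044, -0.0] tr [0.0296, -0.0051, 0.0094]
rot [0.0, -0.044, -0.0] tr [0.0302, -0.0051, 0.0073]
rot [0.0, -0.044, -0.0] tr [0.0306, -0.005, 0.0052]
step mm 31.5 deg 3.9
```

Call:
{"op": "play_rows", "data": {"rotation": [[0,-0.044,0],[0,-0.044,0],[0,-0.044,0],[0,-0.044,0],[0,-0.044,0]], "travel": [[0.028,-0.005,0.0133],[0.029,-0.005,0.0114],[0.0296,-0.005,0.0094],[0.03,-0.005,0.0073],[0.0306,-0.005,0.0052]], "gripper": [-1,-1,-1,-1,-1]}}

```text
time_s: 15.88
eef_pos: [404.7, 369.9, 121.6]
orientation: [-0.224, 0.959, 0.04, 0.168]
contact_force: [-0.7, 0.2, 0.4]
grip_width: 0.0
grip_force: 0.0
```

Call:
{"op": "play_rows", "data": {"rotation": [[0,0,0],[0,0,0]], "travel": [[0,0,0],[0,0,0]], "gripper": [-1,-1]}}

```text
time_s: 16.12
eef_pos: [406.2, 371.3, 122.7]
orientation: [-0.224, 0.959, 0.04, 0.167]
contact_force: [0.3, 0.9, 1.1]
grip_width: 0.002
grip_force: 0.0
```

Run:
```python
from h import *
th=np.radians(20);Rk=tool(np.sin(th)*bx-np.cos(th)*ez,by)
key=np.array([427.3,381.5,46.])+5*bx
st=bot.sense();print(st["eef_pos"],st["grip_width"])
plan(key+[0,0,16],Rk,4)
t=cams.capture("top");s=cams.capture("side");cv2.imwrite("pics/t7.png",t)
o=np.zeros((500,800,3),np.uint8)
o[:480,:400]=cv2.resize(t[140:260,105:205],(400,480),interpolation=cv2.INTER_CUBIC)
o[:,400:]=cv2.resize(s[207:307,170:250],(400,500),interpolation=cv2.INTER_CUBIC)
cv2.imwrite("pics/c7.png",o)
for n,x0,y0,f,ox in(("top",105,140,4,0),("side",170,207,5,400)):
    print(n,"tcp",(proj(n,st["eef_pos"])-[x0,y0]+.5)*f+[ox,0],"key",(proj(n,key-5*bx)-[x0,y0]+.5)*f+[ox,0],"pan",(proj(n,[521,455.5,61])-[x0,y0]+.5)*f+[ox,0])
```

```text
[406.15628648 371.30732586 122.6619748 ] 0.0015875358920313047
rot [0.0, -0.001, -0.0] tr [-0.0016, -0.0001, 0.0167]
rot [0.0, -0.001, -0.0] tr [-0.0015, -0.0001, 0.0167]
rot [0.0, -0.001, -0.0] tr [-0.0015, -0.0001, 0.0167]
rot [0.0, -0.001, -0.0] tr [-0.0015, -0.0001, 0.0167]
step mm 16.8 deg 0.1
top tcp [276.82985028 345.67849653] key [281.38491949 318.43336747] pan [182.26467002 195.82652826]
side tcp [782.22817517 200.34750946] key [742.02280865 281.40616644] pan [551.02943717 296.90683995]
```

View pics/c7.png

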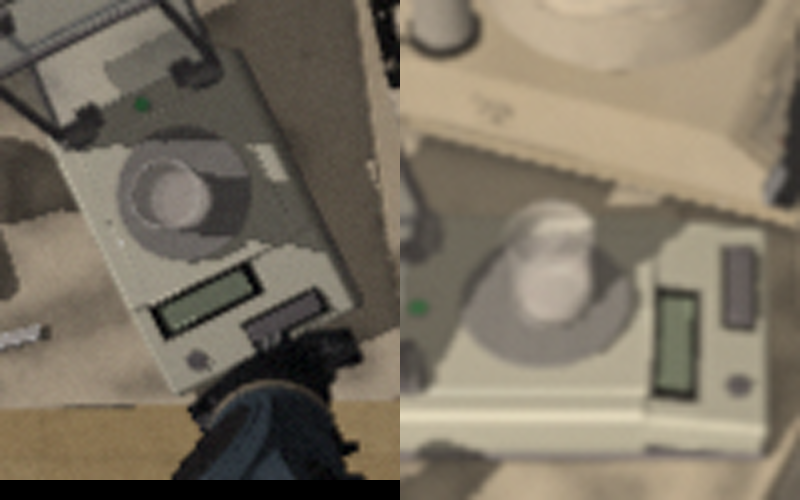

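The beaker stands upright and centred: its base is near (182,195) in the top crop, where the pan centre is (182,196). The tare key is at about (286,318). Pressing it now.

Call:
{"op": "play_rows", "data": {"rotation": [[0,0,0],[0,0,0],[0,0,0],[0,0,0],[0,0,0]], "travel": [[-0.0016,0,0.0167],[-0.0016,0,0.0167],[-0.0016,0,0.0167],[-0.0016,0,0.0167],[0,0,0]], "gripper": [-1,-1,-1,-1,-1]}}

```text
time_s: 16.85
eef_pos: [432.2, 383.9, 60.4]
orientation: [-0.224, 0.96, 0.039, 0.166]
contact_force: [0.0, 1.0, 0.5]
grip_width: -0.005
grip_force: 0.0
```

Call:
{"op": "play_rows", "data": {"rotation": [[0,0,0],[0,0,0],[0,0,0],[0,0,0]], "travel": [[0.001,0,0.003],[0.001,0,0.003],[0.001,0,0.003],[0,0,0]], "gripper": [-1,-1,-1,-1]}}

```text
time_s: 17.35
eef_pos: [431.4, 383.6, 51.7]
orientation: [-0.224, 0.959, 0.04, 0.167]
contact_force: [-0.0, 0.6, 0.5]
grip_width: 0.001
grip_force: 0.0
```

Call:
{"op": "play_rows", "data": {"rotation": [[0,0,0],[0,0,0],[0,0,0]], "travel": [[0.0007,0,0.0019],[0.0004,0,0.001],[0,0,0]], "gripper": [-1,-1,-1]}}

```text
time_s: 17.73
eef_pos: [431.6, 383.7, 48.8]
orientation: [-0.224, 0.959, 0.04, 0.167]
contact_force: [-0.4, 0.1, 0.5]
grip_width: 0.003
grip_force: 0.8
```

Call:
{"op": "play_rows", "data": {"rotation": [[0,0,0],[0,0,0]], "travel": [[0.0005,0,0.0014],[0,0,0]], "gripper": [-1,-1]}}

```text
time_s: 17.98
eef_pos: [431.7, 383.8, 47.4]
orientation: [-0.224, 0.959, 0.04, 0.167]
contact_force: [0.4, -0.1, 2.4]
grip_width: 0.001
grip_force: 1.4
```

Contact has begun, so I'll press about 3 mm further in small steps.

Call:
{"op": "play_rows", "data": {"rotation": [[0,0,0],[0,0,0]], "travel": [[0.0004,0,0.001],[0,0,0]], "gripper": [-1,-1]}}

```text
time_s: 18.23
eef_pos: [431.8, 383.9, 46.4]
orientation: [-0.224, 0.959, 0.04, 0.167]
contact_force: [1.7, 0.7, 3.3]
grip_width: -0.0
grip_force: 1.8
```

Call:
{"op": "play_rows", "data": {"rotation": [[0,0,0],[0,0,0]], "travel": [[0.0004,0,0.001],[0,0,0]], "gripper": [-1,-1]}}

```text
time_s: 18.48
eef_pos: [431.9, 383.9, 45.4]
orientation: [-0.224, 0.959, 0.04, 0.167]
contact_force: [2.2, -0.2, 4.0]
grip_width: -0.002
grip_force: 2.2
```

Call:
{"op": "play_rows", "data": {"rotation": [[0,0,0],[0,0,0]], "travel": [[0.0004,0,0.001],[0,0,0]], "gripper": [-1,-1]}}

```text
time_s: 18.73
eef_pos: [432.1, 384.0, 44.7]
orientation: [-0.224, 0.959, 0.04, 0.168]
contact_force: [0.5, -1.4, 8.9]
grip_width: 0.001
grip_force: 4.7
```

The force rose steadily over 4 mm and then jumped, so the key has bottomed out. Releasing and retracting.

Call:
{"op": "play_rows", "data": {"rotation": [[0,0,0],[0,0,0],[0,0,0],[0,0,0],[0,0,0]], "travel": [[0.0001,0,0.0003],[0,0,0],[-0.005,0,-0.014],[0,0,-0.04],[0,0,-0.05]], "gripper": [-1,-1,-1,-1,-1]}}

```text
time_s: 19.35
eef_pos: [402.6, 368.7, 142.3]
orientation: [-0.224, 0.96, 0.039, 0.165]
contact_force: [1.6, 1.0, 0.4]
grip_width: 0.002
grip_force: 0.0
```

Call:
{"op": "play_rows", "data": {"rotation": [[0,0,0],[0,0,0],[0,0,0],[0,0,0]], "travel": [[0,0,-0.04],[0,0,-0.02],[0,0,0],[0,0,0]], "gripper": [-1,-1,-1,-1]}}

```text
time_s: 19.85
eef_pos: [385.6, 360.5, 198.2]
orientation: [-0.224, 0.96, 0.039, 0.166]
contact_force: [-0.5, -0.3, -0.1]
grip_width: -0.0
grip_force: 0.0
```

Run:
```python
from h import *
t=cams.capture("top");a=cv2.imread("pics/t7.png")
d=cv2.absdiff(t,a)[165:225,135:185].max(2);print(bot.sense()["eef_pos"],(d>40).sum())
print(cv2.absdiff(t,cv2.imread("pics/top0.png"))[190:240,300:400].max(2).__gt__(60).sum(0).tolist())
```

```text
[385.57964259 360.41230018 197.97142072] 16
[0, 0, 0, 0, 0, 0, 0, 0, 0, 0, 0, 0, 0, 0, 0, 0, 0, 1, 1, 2, 2, 3, 8, 15, 15, 15, 15, 14, 14, 14, 14, 14, 14, 14, 14, 14, 16, 15, 11, 6, 2, 1, 0, 0, 0, 0, 0, 0, 0, 0, 0, 0, 0, 0, 0, 0, 0, 0, 0, 0, 0, 0, 0, 0, 0, 0, 0, 0, 0, 0, 0, 0, 0, 0, 0, 0, 0, 0, 0, 0, 0, 0, 0, 0, 0, 0, 0, 0, 0, 0, 0, 0, 0, 0, 0, 0, 0, 0, 0, 0]
```

The beaker on the pan hasn't moved, and neither have the large beaker or the flask. The only change near them is the small beaker's vanished shadow.

```bash
python3 -c "
from plant import hand_in
print(hand_in())"
```

```text
the job is handed in; nothing more can be done
None
```

I handed the job in at about 20 s: the hood is open at the rear, the small beaker stands alone at the centre of the pan, the tare key was pressed to its stop and released, and the large beaker and flask were not touched; `hand_in()` gave no verdict.

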